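# Lay out a packing place on three felt mats

## Task

Lay out the packing place on the three grey mats: the carton on the middle mat, the spare tape roll lying flat on the end mat nearer the tape dispenser, and the stapler standing on its base on the end mat nearer the open bin, each centred on its mat, with the carton and the stapler lengthwise in line with theirs (either way round). Then stand the tin upright on top of the carton, centred. Leave the dispenser and the bin where they are.

Things in the scene. Friction and masses are not known exactly. Their poses are not given: they have to be found in the camera images.
- mat_a: one of three identical dark grey felt mats lying fixed on the table in a row that runs left to right (along y) in front of the robot; 120 mm (its x axis) x 80 mm (its y axis), 4 mm thick; turned up to 15 deg; origin at the centre of its underside. Which of the three is left (largest y), middle or right changes between starts: tell them apart by position alone
- mat_b: one of three identical dark grey felt mats lying fixed on the table in a row that runs left to right (along y) in front of the robot; 120 mm (its x axis) x 80 mm (its y axis), 4 mm thick; turned up to 15 deg; origin at the centre of its underside. Which of the three is left (largest y), middle or right changes between starts: tell them apart by position alone
- mat_c: one of three identical dark grey felt mats lying fixed on the table in a row that runs left to right (along y) in front of the robot; 120 mm (its x axis) x 80 mm (its y axis), 4 mm thick; turned up to 15 deg; origin at the centre of its underside. Which of the three is left (largest y), middle or right changes between starts: tell them apart by position alone
- carton: loose closed cardboard box with a strip of pale tape along its top; 90 mm (x axis) x 64 mm (y axis) x 45 mm high, about 0.15 kg; origin at the centre of its underside, z up. Grip it across the 64 mm
- stapler: loose grey desk stapler standing on its black base; base 120 mm (x axis, hinge end at +x) x 32 mm (y axis) x 8 mm high, body above it 26 mm wide, 45 to 48 mm high in all, about 0.2 kg; origin at the centre of its underside, z up. Grip it across the 26 mm body, 20 to 40 mm above its underside
- roll: loose spare roll of cream adhesive tape on a cardboard core, lying flat: a ring of 66 mm outer and 40 mm inner diameter, 24 mm high, about 0.08 kg; origin on its axis at its underside, z up
- tin: loose closed round metal tin with a flat lid: 54 mm diameter (lid rim 55 mm), 40 mm high, about 0.12 kg, standing upright; origin at the centre of its underside, z up
- dispenser: heavy pink desk tape dispenser with a roll in it, 190 mm (x axis) x 66 mm (y axis), 126 mm high, 1.5 kg; stands beyond one end of the row of mats (left or right, changes between starts); not to be moved. Origin at the centre of its underside
- bin: open blue plastic bin with green contents, 150 mm (x axis) x 110 mm (y axis) x 75 mm high, 0.8 kg; stands beyond the other end of the row of mats; not to be moved. Origin at the centre of its underside. (Not listed, beyond the loose things at the table's far edge and out of the way: a white mug with pens, 140 mm high, on the left, and a notepad and a marker pen on the right.)
Mind the look-alikes: they are no part of the job. Leave any purple look-alike of the carton alone.

How it is judged (in metres and radians):
At the end, for the whole second after the job is handed in: Carton on the middle mat, stapler on the end mat by the bin, both upright and within 0.25 rad of the mat's length; roll flat on the end mat by the dispenser; each within 15 mm of its mat's centre. Tin upright on the carton within 12 mm of centre. All released and at rest (((horizontal distance between carton and mat_a below 0.015 m and angle between the x axis of carton and the x axis of mat_a, either way round below 0.25 rad) or (horizontal distance between carton and mat_b below 0.015 m and angle between the x axis of carton and the x axis of mat_b, either way round below 0.25 rad) or (horizontal distance between carton and mat_c below 0.015 m and angle between the x axis of carton and the x axis of mat_c, either way round below 0.25 rad)) and world y of carton between -0.1 and 0.1 m and angle between each of carton, stapler, roll, tin's own z axis and vertical below 0.1 rad and height (world z) of carton between 0.001 and 0.009 m and ((horizontal distance between stapler and mat_a below 0.015 m and angle between the x axis of stapler and the x axis of mat_a, either way round below 0.25 rad) or (horizontal distance between stapler and mat_b below 0.015 m and angle between the x axis of stapler and the x axis of mat_b, either way round below 0.25 rad) or (horizontal distance between stapler and mat_c below 0.015 m and angle between the x axis of stapler and the x axis of mat_c, either way round below 0.25 rad)) and ((world y of stapler above 0.1 m and world y of bin above 0 m) or (world y of stapler below -0.1 m and world y of bin below 0 m)) and height (world z) of stapler between 0.001 and 0.009 m and (horizontal distance between roll and mat_a below 0.015 m or horizontal distance between roll and mat_b below 0.015 m or horizontal distance between roll and mat_c below 0.015 m) and ((world y of roll above 0.1 m and world y of dispenser above 0 m) or (world y of roll below -0.1 m and world y of dispenser below 0 m)) and height (world z) of roll between 0.001 and 0.009 m and horizontal distance between tin and carton below 0.012 m and z of tin in the frame of carton between 0.041 and 0.05 m and linear speed of each of carton, stapler, roll, tin below 0.02 m/s); the robot touches nothing.
It fails at once if the dispenser is moved more than 20 mm (distance of dispenser from where it was at the start of the episode above 0.02 m).
It fails at once if the bin is moved more than 20 mm (distance of bin from where it was at the start of the episode above 0.02 m).
It also fails if it takes over 109 s, if anything falls off the work surface, if the arm or the gripper's body presses on something with over 40 N, if the wrist force passes 120 N, or if a joint passes its speed limit or range.

## Robot

A 6-joint arm with a two-finger parallel gripper is mounted at the origin on the work surface. World frame = base frame: x ahead of the robot, y to its left, z up, the work surface at z = 0. Lengths are in m, angles in degrees, forces in N, time in s.
With the tool pointing down it reaches from about 0.35 to 0.775 m from the base axis. Payload 5.5 kg.
Tool frame: the origin (TCP) lies at the very end of the fingers, on their centre line; the grasp point (between the pads) lies 19 mm behind it; z points along the fingers, y is the line along which they close (so a half turn about z gives the same grasp; the last joint's range is limited). The gripper opens to 85 mm and grips with 20 to 120 N. Pads are 22 mm wide; open, the fingers measure 114 mm over their backs; the gripper's body (76 mm by 85 mm) begins 54 mm behind the grasp point. The pads swing forward as they close: fully open they stand 13 mm farther back than shut.
Start: joints at [-78.129, 17.945, 2.641, 74.691, 0, 82.002], TCP at [0.195, -0.541, 0.231] pointing down, gripper open.
Joint ranges: [-158.12, 158.12], [-49.38, 96.58], [-58.88, 72.47], [-126.05, 133.96], [-84.25, 85.87], [-180, 180]. Speed limits (degrees/s): [147.25, 147.25, 180, 180, 180, 180].

## Interface

Orientations are given as a 3x3 rotation matrix whose columns are the frame's x, y, z axes.
In Python, from station import ctrl, cams, hand_in gives the robot as it stands.
- The arm moves only by the shell command python3 -m inch 'ROWS' [FORCE]. ROWS is rows parted by semicolons, their numbers by spaces, 1 to 10 of them, each of 7 numbers: the finger opening in m, then dx, dy, dz in m, then a rotation vector rx, ry, rz in degrees; each row shifts and turns the commanded pose from where the row before left it, along the tool's axes as they then stand; what a row does not reach is not made up. A row lasts 1/10 s, in which the tool goes at most 0.05 m and 8.59 degrees, less where a joint would pass 70% of its speed; a pose out of reach is approached as far as the arm can. The fingers move at their own pace and stop on an object; FORCE is the grip in N (left out, the last holds). Time passes only in rows, so rows that do not move let the fingers close. It prints the time, the measured TCP pose, the force, the opening and the grip force at its end.
- ctrl.sense(): the state, without advancing time (a new reading comes with each control period).
- cams.snapshot(name): name is "side" or "top"; returns a dict with "image" (384x512x3 uint8, red, green, blue), "intrinsics" (3x3 intrinsics, pixels), "rvec" (rotation vector, rad) and "tvec" (3), from world to camera coordinates, as OpenCV has them. Camera axes: x right, y down, z forward; pixel columns grow to the right and rows downward; lengths in m; the calibration is good to about 2 mm. A picture is of the moment at which its call begins. There is no depth.
- hand_in(): hands the job in; it is judged then, once.
The state is a dict: "t": time; "q": joint angles; "qd": joint speeds; "effort": joint torques, N m; "tcp_pos": TCP position; "eef_rot": TCP orientation; "force": force on the tool from outside, world axes, zero at the start; "torque": the same for the moment, N m; "finger_gap": finger opening in m; "grip_force": force on a finger pad.
Only numpy, scipy, OpenCV 4.12 (cv2) and the standard library are available. Lean on these libraries where they do the work, as an engineer would, in place of code of your own. Each camera call takes 0.05 s, during which the arm holds its last target. There are 200 camera calls.

## Working session

There is one attempt and no reset: what is moved stays moved. The work goes in short steps, Python scripts to look and compute and a shell command to move; the robot and the scene stay as the last step left them, time stands still between calls to the robot, and variables do not carry over. Pictures are saved under pics/ and viewed, at most 14 in all, crops included, and the job is handed in when it is done.

```bash
ls; mkdir -p pics; python3 - <<'E'
from station import ctrl,cams
import cv2
for n in("top","side"):
    s=cams.snapshot(n);cv2.imwrite(f"pics/{n}0.png",cv2.resize(s["image"][:,:,::-1],(800,600)))
    print(n,s["intrinsics"],s["rvec"],s["tvec"])
s=ctrl.sense();print(s["t"],s["tcp_pos"],s["eef_rot"])
E
```

```text
pics
top [[436.16501536   0.         260.92722744]
 [  0.         436.16501536 193.85567222]
 [  0.           0.           1.        ]] [ 2.15205023 -2.15514778  0.10061754] [0.00721224 0.58127641 1.26289809]
side [[451.77738497   0.         259.8000914 ]
 [  0.         451.77738497 197.88280148]
 [  0.           0.           1.        ]] [ 0.05112105 -2.70058739  1.56862523] [0.5580697  0.03834031 1.37828062]
0.1 [ 0.19533187 -0.54034435  0.2305052 ] [[ 9.40478623e-01  3.39852726e-01 -2.91514977e-04]
 [ 3.39852755e-01 -9.40477367e-01  1.55788789e-03]
 [ 2.55289210e-04 -1.56423243e-03 -9.99998744e-01]]
```

View pics/top0.png

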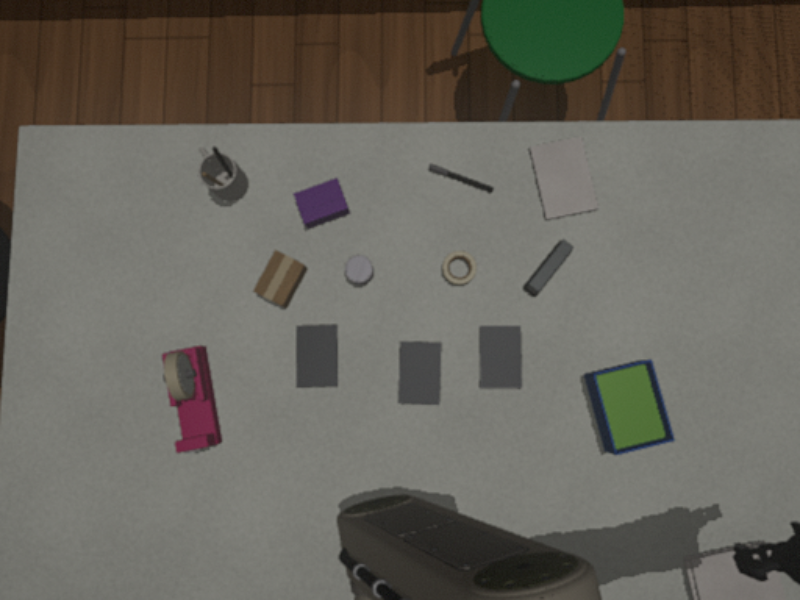

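View pics/side0.png

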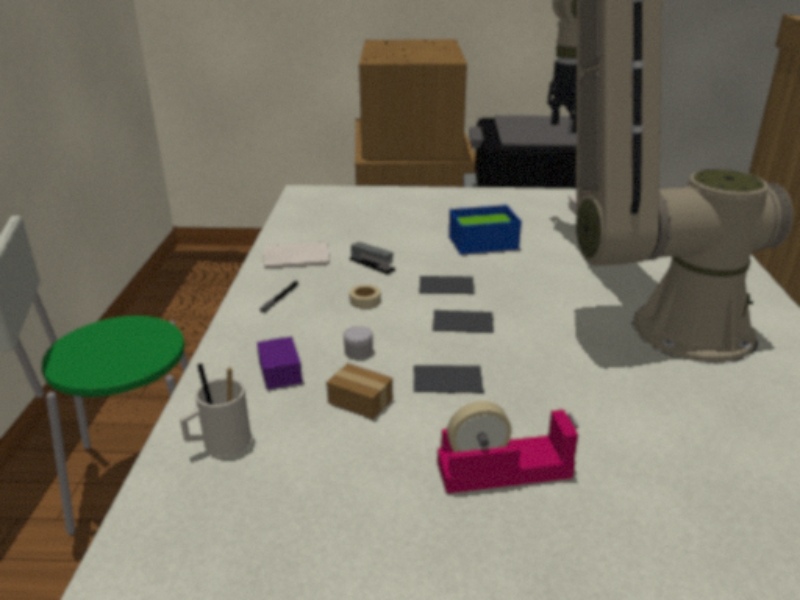

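Top view (800x600): dispenser is left (+y) at (195,400), bin right (630,405). The mats are at (317,355), (420,373) and (500,357). Carton (280,278), tin (359,270), roll (459,268), stapler (548,268); the purple decoy is at (322,203). The roll goes to the left mat and the stapler to the right mat.

```bash
cat > h.py <<'E'
import numpy as np,cv2
from station import ctrl,cams
def ray(s,uv,z):
    K=s["intrinsics"];R=cv2.Rodrigues(np.array(s["rvec"]))[0];t=np.array(s["tvec"]).ravel()
    uv=np.atleast_2d(uv).astype(float)
    d=(R.T@np.linalg.inv(K)@np.c_[uv,np.ones(len(uv))].T).T;c=-R.T@t
    return (c+d*((z-c[2])/d[:,2])[:,None])[:,:2]
def find(s,roi,z,th=14,dbg=None):
    "roi in 800x600 px: object contour by colour difference from the table around it -> centre, axes, yaw on plane z"
    u0,v0,u1,v1=[int(a*.64) for a in roi]
    L=cv2.cvtColor(s["image"],cv2.COLOR_RGB2LAB)[v0:v1,u0:u1].astype(float)
    L=cv2.resize(L,None,fx=4,fy=4,interpolation=cv2.INTER_CUBIC)
    b=np.median(np.r_[L[:8].reshape(-1,3),L[-8:].reshape(-1,3)],0)
    d=np.abs(L-b);d[...,1:]*=2
    m=(d.max(2)>th).astype(np.uint8)
    c=max(cv2.findContours(m,cv2.RETR_EXTERNAL,cv2.CHAIN_APPROX_NONE)[0],key=cv2.contourArea)[:,0,:]
    p=ray(s,(c+.5)/4-.5+[u0,v0],z)
    if dbg is not None:
        q=((c/4+[u0,v0]+.5)/.64).astype(int);cv2.polylines(dbg,[q],True,(0,0,255),1)
    (cx,cy),(w,h),a=cv2.minAreaRect((p*1000).astype(np.float32))
    if w<h: w,h,a=h,w,a+90
    return cx/1000,cy/1000,w,h,(a+90)%180-90
E
python3 - <<'E'
from h import *
s=cams.snapshot("top");D=cv2.resize(s["image"][:,:,::-1],(800,600)).copy()
R=dict(matL=((285,315,350,400),.004),matM=((390,332,450,415),.004),matR=((470,317,530,400),.004),
carton=((245,240,316,320),.0225),tin=((335,245,385,295),.02),roll=((430,240,488,296),.012),stapler=((512,230,585,305),.024),bin=((570,350,690,465),.0375),disp=((150,335,235,465),.06))
for k,(r,z) in R.items():
    for th in (14,25): print(k,th,np.round(find(s,r,z,th,D if th==25 else None),4))
cv2.imwrite("pics/dbg.png",cv2.resize(D[200:470,140:700],(800,386)))
E
```

```text
matL 14 [  0.4833   0.1834 123.6997  82.6998   1.0569]
matL 25 [  0.4833   0.1834 122.1786  81.1772   1.0532]
matM 14 [ 4.503000e-01 -1.500000e-02  1.241705e+02  8.443440e+01 -1.517400e+00]
matM 25 [ 4.503000e-01 -1.470000e-02  1.225046e+02  8.213970e+01 -1.478200e+00]
matR 14 [  0.4802  -0.1701 123.4184  83.9186  -0.6838]
matR 25 [  0.4805  -0.1701 121.2947  82.4147  -0.6875]
carton 14 [  0.6288   0.2543  99.9093  78.1595 -26.8478]
carton 25 [  0.6285   0.2541  97.5753  76.0127 -26.93  ]
tin 14 [  0.6382   0.1017  59.3963  50.3217 -87.4591]
tin 25 [  0.6324   0.1005  57.0715  37.3216 -82.5774]
roll 14 [  0.6543  -0.0926  49.442   48.4679 -26.7914]
roll 25 [  0.6544  -0.0925  46.5009  46.3208 -45.6595]
stapler 14 [  0.6497  -0.2615 130.3599  35.5725 -38.7757]
stapler 25 [  0.6497  -0.2612 128.5394  33.7389 -39.05  ]
bin 14 [  0.3855  -0.3974 161.6271 144.0386  13.5825]
bin 25 [  0.3857  -0.3971 159.8183 141.9768  13.7513]
disp 14 [  0.4004   0.4052 196.408   90.3024  11.0377]
disp 25 [  0.4005   0.4049 194.7491  88.2826  10.965 ]
```

View pics/dbg.png

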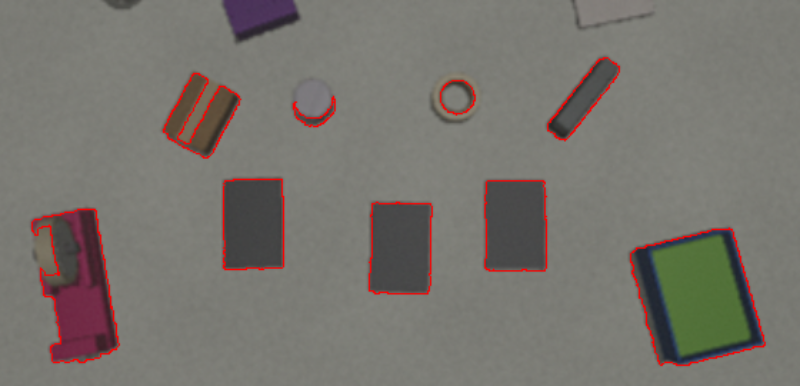

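Overlay: mat, bin, stapler and carton outlines are clean and the roll's hole is found. The tin outline is only partial, so I'll redo it later. Stapler first: move over it and rotate.

```bash
cat > to.py <<'E'
import sys
from h import *
from scipy.spatial.transform import Rotation as Ro
x,y,z,psi=map(float,sys.argv[1:5])
s=ctrl.sense();R=np.array(s["eef_rot"]);p=np.array(s["tcp_pos"]);a=np.radians(psi)
T=np.array([[np.cos(a),np.sin(a),0],[np.sin(a),-np.cos(a),0],[0,0,-1]])
d=np.array([x,y,z])-p
print("t",s["t"],"now-axes d",np.round(R.T@d,4),"after-turn d",np.round(T.T@d,4),"rot",np.round(Ro.from_matrix(R.T@T).as_rotvec(degrees=True),2),"q6",round(s["q"][5],1),"gap",s["finger_gap"])
E
python3 -m inch '0.085 .047 -.01 0 0 0 0;0.085 .047 -.01 0 0 0 0;0.085 .047 -.01 0 0 0 0;0.085 .047 -.01 0 0 0 0;0.085 .047 -.01 0 0 0 0;0.085 .047 -.01 0 0 0 0;0.085 .047 -.01 0 0 0 0;0.085 .047 -.01 0 0 0 0;0.085 .047 -.01 0 0 0 0;0.085 .047 -.01 0 0 0 0' 30
python3 -m inch '.085 0 0 0 0 0 -8.5;.085 0 0 0 0 0 -8.5;.085 0 0 0 0 0 -8.5;.085 0 0 0 0 0 -8.5;.085 0 0 0 0 0 -8.5;.085 0 0 0 0 0 -8.5;.085 0 0 0 0 0 -8.5;.085 0 0 0 0 0 -8.5;.085 0 0 0 0 0 -8.5;.085 0 0 0 0 0 -8.5'
python3 -m inch '.085 0 0 0 0 0 -8.5;.085 0 0 0 0 0 -8.5;.085 0 0 0 0 0 -8.5;.085 0 0 0 0 0 -8.5;.085 0 0 0 0 0 0'
python3 to.py .65 -.261 .13 141
```

```text
t: 1.15
tcp_pos: [0.6049, -0.2856, 0.231]
eef_rot: [[0.94, 0.34, -0.0], [0.34, -0.94, 0.0], [-0.0, -0.0, -1.0]]
force: [1.1, -0.7, -0.1]
finger_gap: 0.0851
grip_force: 0.0
t: 2.15
tcp_pos: [0.6033, -0.2869, 0.2308]
eef_rot: [[-0.263, 0.965, -0.001], [0.965, 0.263, 0.0], [0.001, -0.001, -1.0]]
force: [0.5, 0.1, -0.8]
finger_gap: 0.0847
grip_force: 0.0
t: 2.65
tcp_pos: [0.6033, -0.2869, 0.2308]
eef_rot: [[-0.753, 0.657, -0.001], [0.657, 0.753, 0.0], [0.001, -0.0, -1.0]]
force: [0.2, 0.2, 0.3]
finger_gap: 0.0852
grip_force: 0.0
t 2.65 now-axes d [-0.0182  0.0503  0.1008] after-turn d [-0.02    0.0495  0.1008] rot [-0.01 -0.05 -2.11] q6 8.8 gap 0.08524728456832087
```

```bash

python3 -m inch '.085 -.01 .025 0 0 0 -2.1;.085 -.01 .0245 0 0 0 0;.085 0 0 .05 0 0 0;.085 0 0 .05 0 0 0;.085 0 0 .04 0 0 0;.085 0 0 0 0 0 0'
python3 to.py .65 -.261 .014 141
python3 - <<'E'
from h import *
a=cams.snapshot("side")["image"][:,:,::-1];b=cams.snapshot("top")["image"][:,:,::-1]
c=cv2.resize(a[120:200,190:290],(400,320),interpolation=2);d=cv2.resize(b[130:210,300:400],(400,320),interpolation=2)
cv2.imwrite("pics/s1.png",np.hstack([c,d]))
E
```

```text
t: 3.25
tcp_pos: [0.646, -0.2594, 0.0836]
eef_rot: [[-0.775, 0.632, -0.012], [0.632, 0.775, 0.006], [0.013, -0.003, -1.0]]
force: [-1.2, -0.0, -1.1]
finger_gap: 0.0846
grip_force: 0.0
t 3.25 now-axes d [-0.0051  0.0015  0.0695] after-turn d [-0.0041  0.0013  0.0696] rot [-0.15 -0.77 -0.21] q6 10.7 gap 0.08460180539046211
```

View pics/s1.png

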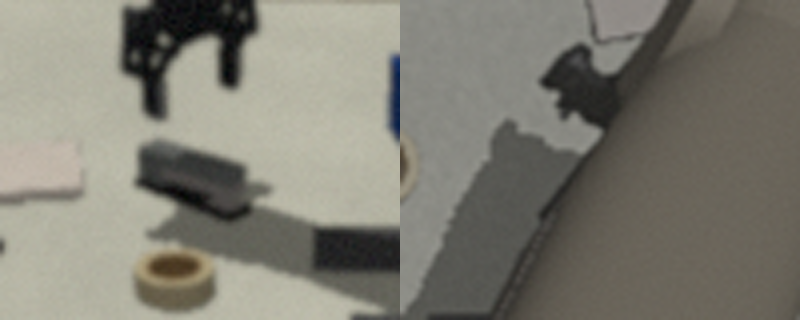

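The side crop shows the open fingers straddling the stapler line, with the stapler below at about (190,180) of the crop. Descending.

```bash

python3 -m inch '.085 -.005 .0015 .02 0 -.7 -.2;.085 0 0 .03 0 0 0;.085 0 0 .02 0 0 0;.085 0 0 0 0 0 0;.085 0 0 0 0 0 0' 40
python3 to.py .65 -.261 .014 141
python3 -m inch '.0 0 0 0 0 0 0;0 0 0 0 0 0 0;0 0 0 0 0 0 0;0 0 0 0 0 0 0;0 0 0 0 0 0 0;0 0 0 0 0 0 0;0 0 0 0 0 0 0;0 0 0 0 0 0 0' 40
python3 to.py .65 -.261 .014 141
```

```text
t: 3.85
tcp_pos: [0.6576, -0.2654, 0.0243]
eef_rot: [[-0.778, 0.628, 0.013], [0.628, 0.778, -0.01], [-0.016, 0.001, -1.0]]
force: [-0.7, 0.4, 0.7]
finger_gap: 0.0848
grip_force: 0.0
t 3.85 now-axes d [ 0.0089 -0.0014  0.0102] after-turn d [ 0.0087 -0.0014  0.0103] rot [0.04 0.92 0.12] q6 10.5 gap 0.0848292495337614
t: 4.65
tcp_pos: [0.6562, -0.2649, 0.0222]
eef_rot: [[-0.779, 0.627, 0.01], [0.627, 0.779, -0.009], [-0.014, -0.0, -1.0]]
force: [-1.4, -1.1, 5.5]
finger_gap: 0.0256
grip_force: 40.8
t 4.65 now-axes d [ 0.0074 -0.0009  0.0081] after-turn d [ 0.0073 -0.0009  0.0082] rot [-0.01  0.78  0.15] q6 10.4 gap 0.025624375880542383
```

Gripped, but 8 mm high and 7 mm off along its length. I'll open and correct.

```bash

python3 -m inch '.085 0 0 0 0 0 0;.085 0 0 0 0 0 0;.085 0 0 0 0 0 0;.085 .007 -.001 .008 0 .8 0;.085 0 0 0 0 0 0;.085 0 0 0 0 0 0;.085 0 0 0 0 0 0'
python3 to.py .65 -.261 .014 141
python3 -m inch '.0 0 0 0 0 0 0;0 0 0 0 0 0 0;0 0 0 0 0 0 0;0 0 0 0 0 0 0;0 0 0 0 0 0 0;0 0 0 0 0 0 0;0 0 0 0 0 0 0;0 0 0 0 0 0 0' 50
python3 -m inch '0 0 0 -.03 0 0 0;0 0 0 -.04 0 0 0;0 0 0 -.03 0 0 0;0 0 0 0 0 0 0;0 0 0 0 0 0 0' 50
python3 to.py .4805 -.170 .1 179.3
```

```text
t: 5.35
tcp_pos: [0.6499, -0.2609, 0.013]
eef_rot: [[-0.779, 0.627, -0.001], [0.627, 0.779, 0.001], [0.002, -0.0, -1.0]]
force: [-0.7, -0.3, -0.0]
finger_gap: 0.0853
grip_force: 0.0
t 5.35 now-axes d [-0.0001 -0.0001 -0.001 ] after-turn d [-0.0001 -0.0001 -0.001 ] rot [-0.01 -0.1   0.17] q6 10.4 gap 0.08534744539940887
t: 6.15
tcp_pos: [0.6501, -0.2609, 0.0135]
eef_rot: [[-0.779, 0.627, -0.001], [0.627, 0.779, 0.001], [0.001, 0.0, -1.0]]
force: [-0.6, 0.4, 1.2]
finger_gap: 0.0253
grip_force: 49.7
t: 6.65
tcp_pos: [0.6502, -0.2611, 0.1132]
eef_rot: [[-0.779, 0.627, -0.001], [0.627, 0.779, 0.001], [0.001, 0.0, -1.0]]
force: [0.4, 1.1, -2.1]
finger_gap: 0.025
grip_force: 49.6
t 6.65 now-axes d [ 0.1893 -0.0355  0.0134] after-turn d [0.1708 0.089  0.0132] rot [ 2.000e-02 -6.000e-02 -3.813e+01] q6 10.4 gap 0.025031406860736304
```

```bash

python3 -m inch '0 .0379 -.0071 0 0 0 0;0 .0379 -.0071 0 0 0 0;0 .0379 -.0071 0 0 0 0;0 .0379 -.0071 0 0 0 0;0 .0379 -.0071 0 0 0 0;0 0 0 0 0 0 -7.6;0 0 0 0 0 0 -7.6;0 0 0 0 0 0 -7.6;0 0 0 0 0 0 -7.6;0 0 0 0 0 0 -7.6'
python3 -m inch '0 0 0 0 0 0 0;0 0 0 0 0 0 0'
python3 to.py .4805 -.170 .021 179.3
python3 - <<'E'
from h import *
a=cams.snapshot("side")["image"][:,:,::-1];b=cams.snapshot("top")["image"][:,:,::-1]
c=cv2.resize(a[100:200,225:350],(400,320),interpolation=2);d=cv2.resize(b[180:280,260:385],(400,320),interpolation=2)
cv2.imwrite("pics/s2.png",np.hstack([c,d]))
E
```

```text
t: 7.65
tcp_pos: [0.4784, -0.1689, 0.1112]
eef_rot: [[-1.0, 0.009, -0.005], [0.009, 1.0, 0.003], [0.005, 0.003, -1.0]]
force: [0.1, 0.8, -2.0]
finger_gap: 0.0253
grip_force: 49.5
t: 7.85
tcp_pos: [0.4791, -0.1692, 0.112]
eef_rot: [[-1.0, 0.018, -0.004], [0.018, 1.0, 0.002], [0.004, 0.002, -1.0]]
force: [-0.2, -0.6, -2.1]
finger_gap: 0.0252
grip_force: 49.5
t 7.85 now-axes d [-0.0018 -0.0009  0.091 ] after-turn d [-0.0014 -0.0007  0.091 ] rot [ 0.13 -0.24 -0.31] q6 -27.5 gap 0.02523230062906716
```

View pics/s2.png

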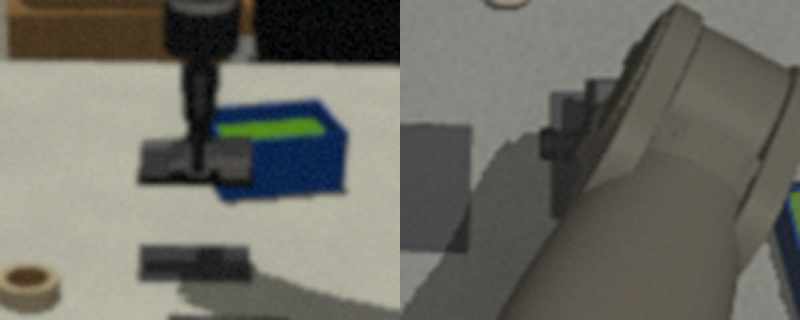

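Stapler is held level, spanning crop columns 138–252 with the fingers at 195, directly above its mat. Lowering.

```bash

python3 -m inch '0 -.0016 -.0008 .03 0 0 0;0 0 0 .03 0 0 0;0 0 0 .02 0 0 0;0 0 0 .01 0 0 0;0 0 0 0 0 0 0;0 0 0 0 0 0 0;0 0 0 .003 0 0 0;0 0 0 0 0 0 0;0 0 0 0 0 0 0'
python3 to.py .4805 -.170 .018 179.3
```

```text
t: 8.85
tcp_pos: [0.4821, -0.1708, 0.0212]
eef_rot: [[-1.0, 0.015, -0.0], [0.015, 1.0, 0.0], [0.0, 0.0, -1.0]]
force: [0.1, 0.1, -1.5]
finger_gap: 0.0252
grip_force: 49.5
t 8.85 now-axes d [0.0016 0.0007 0.0032] after-turn d [0.0016 0.0007 0.0032] rot [ 0.02 -0.02 -0.13] q6 -27.7 gap 0.025204456539037762
```

```bash

python3 -m inch '0 .0015 0 .0035 0 0 0;0 0 0 0 0 0 0;0 0 0 0 0 0 0;.085 0 0 0 0 0 0;.085 0 0 0 0 0 0;.085 0 0 0 0 0 0;.085 0 0 0 0 0 0;.085 0 0 -.03 0 0 0;.085 0 0 -.05 0 0 0;.085 0 0 -.05 0 0 0'
python3 to.py .6285 .254 .13 153
python3 - <<'E'
from h import *
s=cams.snapshot("top");D=cv2.resize(s["image"][:,:,::-1],(800,600)).copy()
for th in (6,8,10): print(np.round(find(s,(335,243,385,297),.02,th,D),4))
b=cams.snapshot("side")["image"][:,:,::-1]
cv2.imwrite("pics/s3.png",np.hstack([cv2.resize(D[230:310,320:420],(400,320)),cv2.resize(b[130:230,225:350],(400,320),interpolation=2)]))
E
```

```text
t: 9.85
tcp_pos: [0.4793, -0.1701, 0.1477]
eef_rot: [[-1.0, 0.015, -0.004], [0.014, 1.0, 0.002], [0.004, 0.002, -1.0]]
force: [0.7, -0.9, -0.6]
finger_gap: 0.0847
grip_force: 0.0
t 9.85 now-axes d [-0.1431  0.4262  0.0181] after-turn d [0.0596 0.4456 0.0177] rot [ 0.08 -0.24 26.17] q6 -27.8 gap 0.08474126979663901
[ 0.6469  0.1035 64.9519 64.2818 45.3322]
[ 0.6466  0.1035 64.4063 63.698  45.3325]
[ 0.6464  0.1034 63.8907 62.5974 44.9653]
```

View pics/s3.png

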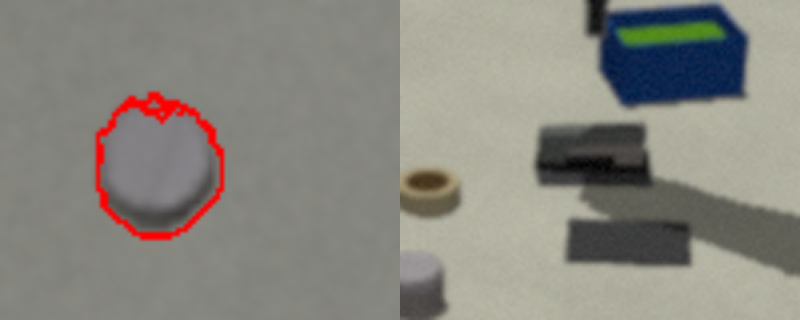

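Stapler sits on the right mat. Tin lid's circle is centred at about (359.5,269.5) in 800x600 coordinates. Next the carton.

```bash

python3 -m inch '.085 -.0159 .0474 0 0 0 0;.085 -.0159 .0474 0 0 0 0;.085 -.0159 .0474 0 0 0 0;.085 -.0159 .0474 0 0 0 0;.085 -.0159 .0474 0 0 0 0;.085 -.0159 .0474 0 0 0 0;.085 -.0159 .0474 0 0 0 0;.085 -.0159 .0474 0 0 0 0;.085 -.0159 .0474 0 0 0 0;.085 0 0 0 0 0 0'
python3 -m inch '.085 0 0 0 0 0 8;.085 0 0 0 0 0 8;.085 0 0 0 0 0 8;.085 0 0 0 0 0 2.2;.085 0 0 0 0 0 0;.085 0 0 0 0 0 0;.085 0 0 0 0 0 0'
python3 to.py .6285 .254 .012 153
python3 - <<'E'
from h import *
s=cams.snapshot("top");print("tin",ray(s,[359.5*.64-.5,269.5*.64-.5],.04))
a=cams.snapshot("side")["image"][:,:,::-1]
cv2.imwrite("pics/s4.png",np.hstack([cv2.resize(a[180:280,175:300],(400,320)),cv2.resize(s["image"][130:230,140:265,::-1],(400,320))]))
E
```

```text
t: 10.95
tcp_pos: [0.6302, 0.2597, 0.1454]
eef_rot: [[-1.0, 0.008, -0.001], [0.008, 1.0, 0.003], [0.001, 0.003, -1.0]]
force: [-0.4, -0.4, 0.8]
finger_gap: 0.0848
grip_force: 0.0
t: 11.65
tcp_pos: [0.6295, 0.2535, 0.1471]
eef_rot: [[-0.891, 0.454, -0.002], [0.454, 0.891, 0.001], [0.002, 0.0, -1.0]]
force: [0.8, -0.0, -0.4]
finger_gap: 0.085
grip_force: 0.0
t 11.65 now-axes d [ 0.0008 -0.      0.1351] after-turn d [ 0.0011 -0.      0.1351] rot [ 0.   -0.11 -0.  ] q6 42.1 gap 0.0849641351937784
tin [[0.64626901 0.09954087]]
```

View pics/s4.png

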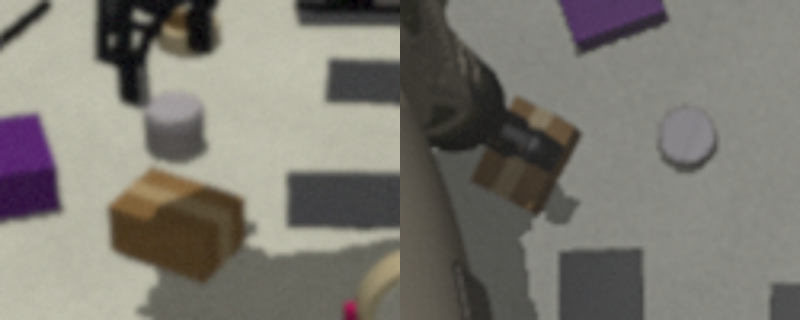

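Carton is directly under the open fingers, which close across its short side. The tape strip runs along its length. Descend.

```bash

python3 -m inch '.085 .001 0 .04 0 0 0;.085 0 0 .04 0 0 0;.085 0 0 .03 0 0 0;.085 0 0 .02 0 0 0;.085 0 0 .004 0 0 0;.085 0 0 0 0 0 0'
python3 to.py .6285 .254 .012 153
python3 -m inch '0 0 0 0 0 0 0;0 0 0 0 0 0 0;0 0 0 0 0 0 0;0 0 0 0 0 0 0;0 0 0 0 0 0 0;0 0 0 0 0 0 0' 35
python3 -m inch '0 0 0 -.03 0 0 0;0 0 0 -.04 0 0 0;0 0 0 -.04 0 0 0;0 0 0 0 0 0 0;0 0 0 0 0 0 0;0 0 0 0 0 0 0'
python3 to.py .4503 -.0148 .1 178.5
```

```text
t: 12.35
tcp_pos: [0.6281, 0.2543, 0.0128]
eef_rot: [[-0.891, 0.454, -0.003], [0.454, 0.891, 0.001], [0.003, -0.001, -1.0]]
force: [0.3, -0.1, 0.1]
finger_gap: 0.0849
grip_force: 0.0
t 12.35 now-axes d [-0.0005 -0.      0.0008] after-turn d [-0.0005 -0.0001  0.0008] rot [-0.04 -0.15 -0.02] q6 42.2 gap 0.08490685500281327
t: 12.95
tcp_pos: [0.6299, 0.2547, 0.0154]
eef_rot: [[-0.891, 0.454, 0.002], [0.454, 0.891, 0.002], [-0.001, 0.002, -1.0]]
force: [-0.6, -0.6, 5.9]
finger_gap: 0.0633
grip_force: 40.9
t: 13.55
tcp_pos: [0.6276, 0.254, 0.1217]
eef_rot: [[-0.891, 0.454, -0.004], [0.454, 0.891, 0.0], [0.004, -0.001, -1.0]]
force: [-0.3, -0.3, -1.5]
finger_gap: 0.0632
grip_force: 40.0
t 13.55 now-axes d [ 0.0357 -0.32    0.0223] after-turn d [ 0.1702 -0.2734  0.0217] rot [ -0.04  -0.22 -25.53] q6 42.2 gap 0.0632481115215392
```

```bash

python3 -m inch '0 .0045 -.04 0 0 0 0;0 .0045 -.04 0 0 0 0;0 .0045 -.04 0 0 0 0;0 .0045 -.04 0 0 0 0;0 .0045 -.04 0 0 0 0;0 .0045 -.04 0 0 0 0;0 .0045 -.04 0 0 0 0;0 .0045 -.04 0 0 0 0;0 0 0 0 0 0 0;0 0 0 0 0 0 0'
python3 -m inch '0 0 0 0 0 0 -8;0 0 0 0 0 0 -8;0 0 0 0 0 0 -8;0 0 0 0 0 0 -1.5;0 0 0 .04 0 0 0;0 0 0 .03 0 0 0;0 0 0 0 0 0 0;0 0 0 0 0 0 0'
python3 to.py .4503 -.0148 .02 178.5
```

```text
t: 14.55
tcp_pos: [0.4498, -0.0148, 0.122]
eef_rot: [[-0.89, 0.457, -0.004], [0.457, 0.89, 0.002], [0.004, -0.0, -1.0]]
force: [0.9, 0.5, -1.7]
finger_gap: 0.0633
grip_force: 40.2
t: 15.35
tcp_pos: [0.4507, -0.0137, 0.053]
eef_rot: [[-1.0, 0.027, -0.003], [0.027, 1.0, 0.002], [0.003, 0.001, -1.0]]
force: [0.4, -0.1, -0.3]
finger_gap: 0.063
grip_force: 40.2
t 15.35 now-axes d [ 0.0002 -0.0012  0.033 ] after-turn d [ 0.0003 -0.0011  0.033 ] rot [ 0.08 -0.2  -0.05] q6 -10.4 gap 0.0629788430356092
```

```bash

python3 -m inch '0 0 -.0012 .02 0 0 0;0 0 0 .01 0 0 0;0 0 0 0 0 0 0;0 0 0 .0035 0 0 0;0 0 0 0 0 0 0;0 0 0 0 0 0 0'
python3 -m inch '.085 0 0 0 0 0 0;.085 0 0 0 0 0 0;.085 0 0 0 0 0 0;.085 0 0 -.03 0 0 0;.085 0 0 -.05 0 0 0;.085 0 0 -.05 0 0 0;.085 0 0 0 0 0 0;.085 0 0 0 0 0 0'
python3 to.py .6544 -.0925 .1 180
```

```text
t: 15.95
tcp_pos: [0.4515, -0.0155, 0.0203]
eef_rot: [[-1.0, 0.027, -0.0], [0.027, 1.0, 0.001], [0.0, 0.001, -1.0]]
force: [-0.8, -0.4, -2.4]
finger_gap: 0.0632
grip_force: 40.3
t: 16.75
tcp_pos: [0.4524, -0.0158, 0.1512]
eef_rot: [[-1.0, 0.027, 0.002], [0.027, 1.0, 0.0], [-0.002, 0.0, -1.0]]
force: [-1.6, 0.9, -0.8]
finger_gap: 0.0853
grip_force: 0.0
t 16.75 now-axes d [-0.2039 -0.0712  0.0517] after-turn d [-0.202  -0.0767  0.0512] rot [ 0.01  0.14 -1.53] q6 -10.7 gap 0.08532828207406276
```

```bash

python3 -m inch '.085 -.0408 -.0142 0 0 0 0;.085 -.0408 -.0142 0 0 0 0;.085 -.0408 -.0142 0 0 0 0;.085 -.0408 -.0142 0 0 0 0;.085 -.0408 -.0142 0 0 0 0;.085 0 0 .04 0 0 0;.085 0 0 .03 0 0 0;.085 0 0 .02 0 0 0;.085 0 0 0 0 0 0;.085 0 0 0 0 0 0'
python3 to.py .6544 -.0925 .002 178.5
python3 - <<'E'
from h import *
s=cams.snapshot("top")["image"][:,:,::-1]
a=cams.snapshot("side")["image"][:,:,::-1]
cv2.imwrite("pics/s5.png",np.hstack([cv2.resize(a[140:240,195:320],(400,320)),cv2.resize(s[140:290,180:368],(400,320))]))
E
```

```text
t: 17.75
tcp_pos: [0.6519, -0.0916, 0.0579]
eef_rot: [[-1.0, 0.027, -0.005], [0.027, 1.0, 0.002], [0.005, 0.002, -1.0]]
force: [0.1, 0.6, -0.0]
finger_gap: 0.0847
grip_force: 0.0
t 17.75 now-axes d [-0.0028 -0.0009  0.0558] after-turn d [-0.0025 -0.0008  0.0559] rot [ 0.1  -0.27 -0.03] q6 -13.5 gap 0.08465489283273926
```

View pics/s5.png

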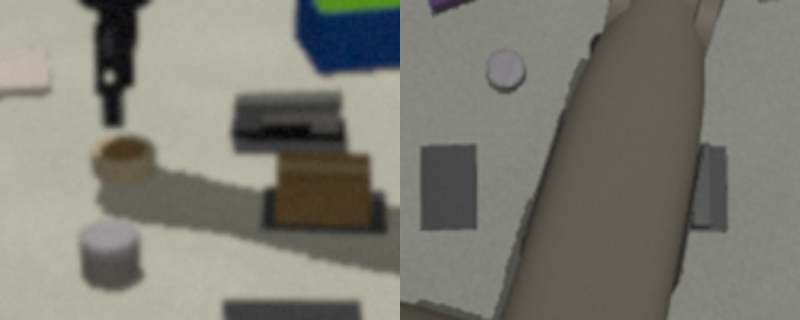

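Carton stands on the middle mat, and the fingers are above the roll (crop 123,160).

```bash

python3 -m inch '.085 -.001 -.0008 .03 0 0 0;.085 0 0 .018 0 0 0;.085 0 0 .005 0 0 0;.085 0 0 0 0 0 0;.085 0 0 0 0 0 0' 30
python3 to.py .6544 -.0925 .002 178.5
python3 -m inch '0 0 0 0 0 0 0;0 0 0 0 0 0 0;0 0 0 0 0 0 0;0 0 0 0 0 0 0;0 0 0 0 0 0 0;0 0 0 0 0 0 0' 30
python3 -m inch '0 0 0 -.02 0 0 0;0 0 0 -.04 0 0 0;0 0 0 -.04 0 0 0;0 0 0 -.03 0 0 0;0 0 0 0 0 0 0;0 0 0 0 0 0 0'
python3 to.py .4833 .1834 .1 178.5
python3 - <<'E'
from h import *
a=cams.snapshot("side")["image"][:,:,::-1]
cv2.imwrite("pics/s6.png",cv2.resize(a[100:200,195:320],(500,400)))
E
```

```text
t: 18.35
tcp_pos: [0.6552, -0.093, 0.0081]
eef_rot: [[-1.0, 0.027, 0.001], [0.027, 1.0, 0.0], [-0.001, 0.0, -1.0]]
force: [0.4, -0.5, -0.6]
finger_gap: 0.0851
grip_force: 0.0
t 18.35 now-axes d [0.0008 0.0004 0.0061] after-turn d [0.0008 0.0004 0.0061] rot [ 0.02  0.07 -0.03] q6 -13.5 gap 0.08505797518370442
t: 18.95
tcp_pos: [0.6551, -0.0928, 0.0084]
eef_rot: [[-1.0, 0.026, 0.001], [0.026, 1.0, 0.0], [-0.001, 0.0, -1.0]]
force: [-1.1, 0.8, 6.4]
finger_gap: 0.0637
grip_force: 32.4
t: 19.55
tcp_pos: [0.6548, -0.093, 0.1377]
eef_rot: [[-1.0, 0.027, 0.001], [0.027, 1.0, 0.0], [-0.001, 0.0, -1.0]]
force: [0.6, -0.4, -1.4]
finger_gap: 0.0635
grip_force: 33.7
t 19.55 now-axes d [0.1789 0.2717 0.0375] after-turn d [0.1787 0.2718 0.0377] rot [ 0.02  0.07 -0.03] q6 -13.5 gap 0.0635232064805552
```

View pics/s6.png

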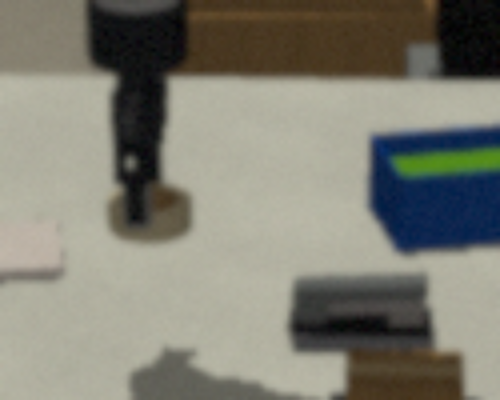

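```bash
python3 - <<'E'
from h import *
s=cams.snapshot("side");b=cv2.cvtColor(s["image"],cv2.COLOR_RGB2LAB)[...,2].astype(int)
u0,v0,u1,v1=215,140,250,165
for th in(134,136,138,140):
    m=(b[v0:v1,u0:u1]>th).astype(np.uint8)
    c=max(cv2.findContours(m,0,1)[0],key=cv2.contourArea);x,y,w,h=cv2.boundingRect(c)
    uv=[u0+x+(w-1)/2,v0+y+(h-1)/2];print(th,w,h,uv,ray(s,uv,.1413))
print(b[152,215:250])
E
```

```text
134 35 25 [232.0, 152.0] [[ 0.64892536 -0.09365404]]
136 35 25 [232.0, 152.0] [[ 0.64892536 -0.09365404]]
138 21 14 [232.0, 153.5] [[ 0.64788891 -0.08226845]]
140 10 13 [236.5, 153.0] [[ 0.63426269 -0.08659378]]
[136 137 135 137 136 136 137 137 139 138 137 133 130 126 131 125 128 132
 135 140 143 143 142 141 140 141 141 138 137 136 136 135 137 136 136]
```

Roll is held about 7 mm toward the robot from the TCP, so I'll place with that offset.

```bash

python3 -m inch '0 .0216 .034 0 0 0 0;0 .0216 .034 0 0 0 0;0 .0216 .034 0 0 0 0;0 .0216 .034 0 0 0 0;0 .0216 .034 0 0 0 0;0 .0216 .034 0 0 0 0;0 .0216 .034 0 0 0 0;0 .0216 .034 0 0 0 0;0 0 0 0 0 0 0;0 0 0 0 0 0 0'
python3 -m inch '0 0 0 .05 0 0 0;0 0 0 .04 0 0 0;0 0 0 .02 0 0 0;0 0 0 0 0 0 0;0 0 0 0 0 0 0'
python3 to.py .49 .1834 .0125 178.5
```

```text
t: 20.65
tcp_pos: [0.4873, 0.1842, 0.1356]
eef_rot: [[-1.0, 0.024, -0.004], [0.024, 1.0, 0.0], [0.004, 0.0, -1.0]]
force: [-0.2, -0.2, -0.6]
finger_gap: 0.0635
grip_force: 33.8
t: 21.15
tcp_pos: [0.4889, 0.1828, 0.0266]
eef_rot: [[-1.0, 0.028, -0.003], [0.028, 1.0, 0.001], [0.003, 0.0, -1.0]]
force: [0.1, 0.8, -0.9]
finger_gap: 0.0635
grip_force: 33.8
t 21.15 now-axes d [-0.0012  0.0006  0.0141] after-turn d [-0.0011  0.0006  0.0141] rot [ 0.03 -0.15 -0.12] q6 13.3 gap 0.06348602920153672
```

```bash

python3 -m inch '0 -.001 .0005 .01 0 0 0;0 0 0 .0035 0 0 0;0 0 0 0 0 0 0;0 0 0 0 0 0 0;.085 0 0 0 0 0 0;.085 0 0 0 0 0 0;.085 0 0 0 0 0 0;.085 0 0 -.03 0 0 0;.085 0 0 -.05 0 0 0;.085 0 0 -.05 0 0 0'
python3 -m inch '.085 -.015 -.045 0 0 0 0;.085 -.015 -.045 0 0 0 0;.085 -.015 -.045 0 0 0 0;.085 -.015 -.045 0 0 0 0;.085 -.015 -.045 0 0 0 0;.085 -.015 -.045 0 0 0 0;.085 -.015 -.045 0 0 0 0;.085 -.015 -.045 0 0 0 0;.085 -.015 -.045 0 0 0 0;.085 -.015 -.045 0 0 0 0'
python3 -m inch '.085 0 -.045 0 0 0 0;.085 0 -.045 0 0 0 0;.085 0 0 0 0 0 0'
python3 - <<'E'
from h import *
s=cams.snapshot("top")["image"][:,:,::-1]
a=cams.snapshot("side")["image"][:,:,::-1]
cv2.imwrite("pics/s7.png",np.hstack([cv2.resize(a[180:280,245:370],(400,320)),cv2.resize(s[140:290,180:368],(400,320))]))
E
```

```text
t: 22.15
tcp_pos: [0.4887, 0.184, 0.1443]
eef_rot: [[-1.0, 0.027, -0.003], [0.027, 1.0, 0.001], [0.003, 0.0, -1.0]]
force: [2.0, -0.9, 0.4]
finger_gap: 0.0848
grip_force: 0.0
t: 23.15
tcp_pos: [0.6279, -0.2716, 0.1428]
eef_rot: [[-1.0, 0.027, -0.001], [0.027, 1.0, 0.001], [0.001, 0.001, -1.0]]
force: [0.9, -0.6, 0.2]
finger_gap: 0.085
grip_force: 0.0
t: 23.45
tcp_pos: [0.6242, -0.3661, 0.1415]
eef_rot: [[-0.999, 0.033, -0.001], [0.033, 0.999, -0.001], [0.001, -0.001, -1.0]]
force: [1.4, 0.6, -1.1]
finger_gap: 0.0853
grip_force: 0.0
```

View pics/s7.png

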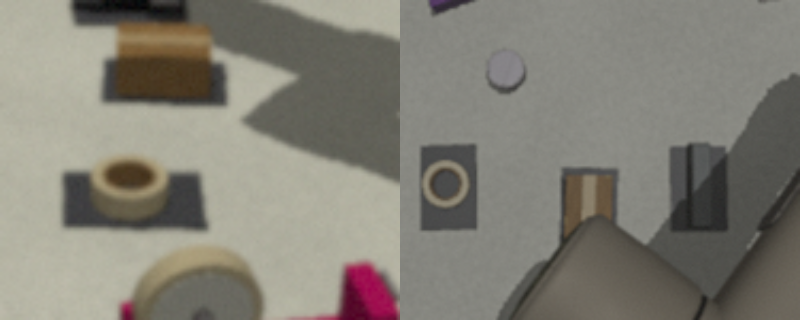

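Roll lies flat near its mat's centre (top crop 445,184; mat centre 448,187). Carton and stapler look centred. Measuring the placements.

```bash
python3 - <<'E'
from h import *
s=cams.snapshot("top");L=cv2.cvtColor(s["image"],cv2.COLOR_RGB2LAB).astype(float)
c=-cv2.Rodrigues(np.array(s["rvec"]))[0].T@np.array(s["tvec"]).ravel();print("cam",c)
def blob(u0,v0,u1,v1,f,z):
    l=cv2.resize(L[v0:v1,u0:u1],None,fx=4,fy=4,interpolation=2)
    cs=max(cv2.findContours(f(l).astype(np.uint8),0,1)[0],key=cv2.contourArea)[:,0,:]
    p=ray(s,(cs+.5)/4-.5+[u0,v0],z);r=cv2.minAreaRect((p*1000).astype(np.float32));print(r)
# roll: brighter than mat, inside mat window (crop px /2.13)
blob(191,211,213,244,lambda l:l[...,0]>95,.016)
# tin
for t in(6,9,12):
    b=np.median(L[152:158,205:250].reshape(-1,3),0)
    blob(216,156,245,190,lambda l:(np.abs(l-b)*[1,2,2]).max(2)>t,.02)
print(np.round(L[227,185:220,0]))
# stapler mask vs mat
print(np.round(L[215,300:330,0]),np.round(L[225,260:282,2]))
print("stapler base/carton cols rays", ray(s,[[0,0]],0))
E
```

```text
cam [ 0.43469863 -0.01939316  1.3204192 ]
((488.09979248046875, 184.7143096923828), (67.44039916992188, 65.31963348388672), 1.0307790040969849)
((646.76513671875, 103.3308334350586), (64.40987396240234, 64.26126861572266), 45.332271575927734)
((646.4100952148438, 103.32878875732422), (63.48040008544922, 63.038116455078125), 47.08417510986328)
((641.4356079101562, 101.38304138183594), (57.46005630493164, 60.288516998291016), 12.217743873596191)
[141. 145. 146. 142. 116. 116. 142. 150. 126.  81.  65.  75.  82.  80.
  83.  82.  82.  81.  80.  82.  81.  78.  86. 105. 134. 149. 142. 106.
  79.  82.  82. 125. 144. 141. 141.]
[143. 147. 147. 144. 142. 143. 124.  90.  86.  86.  88.  86.  88.  87.
  70.  42.  49.  67.  93.  97.  95.  94.  96.  96.  97.  88.  85.  86.
  77.  58.] [143. 143. 143. 143. 143. 142. 141. 141. 141. 141. 140. 140. 143. 143.
 144. 143. 142. 143. 144. 139. 131. 127.]
stapler base/carton cols rays [[1.22158539 0.85535728]]
```

Roll is about 5 mm off centre, within tolerance. Now the tin.

```bash

python3 -m inch '.085 0 .047 0 0 0 0;.085 0 .047 0 0 0 0;.085 0 .047 0 0 0 0;.085 0 .047 0 0 0 0;.085 0 .047 0 0 0 0;.085 0 .047 0 0 0 0;.085 0 .047 0 0 0 0;.085 0 .047 0 0 0 0;.085 0 .047 0 0 0 0;.085 -.005 .04 0 0 0 0'
python3 -m inch '.085 0 0 0 0 0 0;.085 0 0 0 0 0 0;.085 0 0 0 0 0 0'
python3 to.py .645 .1015 .012 178.5
```

```text
t: 24.6
tcp_pos: [0.6408, 0.1076, 0.1439]
eef_rot: [[-1.0, 0.023, -0.001], [0.023, 1.0, 0.001], [0.001, 0.001, -1.0]]
force: [1.5, -0.4, 0.5]
finger_gap: 0.0849
grip_force: 0.0
t: 24.9
tcp_pos: [0.642, 0.1033, 0.1433]
eef_rot: [[-1.0, 0.026, -0.001], [0.026, 1.0, 0.001], [0.001, 0.001, -1.0]]
force: [0.0, -0.8, 0.6]
finger_gap: 0.0849
grip_force: 0.0
t 24.9 now-axes d [-0.0033 -0.0018  0.1313] after-turn d [-0.0031 -0.0017  0.1313] rot [ 0.04 -0.09  0.02] q6 3.5 gap 0.08488086195757247
```

```bash

python3 -m inch '.085 -.003 -.0018 .04 0 0 0;.085 0 0 .04 0 0 0;.085 0 0 .03 0 0 0;.085 0 0 .02 0 0 0;.085 0 0 0 0 0 0;.085 0 0 0 0 0 0' 30
python3 to.py .645 .1015 .012 178.5
python3 -m inch '0 0 0 0 0 0 0;0 0 0 0 0 0 0;0 0 0 0 0 0 0;0 0 0 0 0 0 0;0 0 0 0 0 0 0;0 0 0 0 0 0 0;0 0 0 0 0 0 0' 30
python3 -m inch '0 0 0 -.02 0 0 0;0 0 0 -.04 0 0 0;0 0 0 -.04 0 0 0;0 0 0 -.04 0 0 0;0 0 0 0 0 0 0;0 0 0 0 0 0 0'
python3 to.py .450 -.0155 .1 178.5
python3 - <<'E'
from h import *
s=cams.snapshot("side");a=s["image"]
cv2.imwrite("pics/s8.png",cv2.resize(a[130:210,190:290,::-1],(800,600)))
E
```

```text
t: 25.5
tcp_pos: [0.6453, 0.1001, 0.0134]
eef_rot: [[-1.0, 0.028, -0.002], [0.028, 1.0, 0.001], [0.002, 0.001, -1.0]]
force: [0.1, -0.4, 0.3]
finger_gap: 0.0854
grip_force: 0.0
t 25.5 now-axes d [0.0003 0.0014 0.0014] after-turn d [0.0003 0.0014 0.0014] rot [ 0.05 -0.11 -0.13] q6 3.4 gap 0.08544867213543589
t: 26.2
tcp_pos: [0.6468, 0.1011, 0.0153]
eef_rot: [[-1.0, 0.027, 0.002], [0.027, 1.0, 0.001], [-0.002, 0.001, -1.0]]
force: [-1.2, -0.9, 6.8]
finger_gap: 0.0529
grip_force: 31.7
t: 26.8
tcp_pos: [0.6464, 0.1013, 0.1547]
eef_rot: [[-1.0, 0.027, 0.002], [0.027, 1.0, 0.001], [-0.002, 0.001, -1.0]]
force: [-0.1, 0.6, -2.5]
finger_gap: 0.0529
grip_force: 32.3
t 26.8 now-axes d [ 0.1934 -0.122   0.0541] after-turn d [ 0.1933 -0.1219  0.0547] rot [ 0.07  0.11 -0.02] q6 3.4 gap 0.05287755033140179
```

View pics/s8.png

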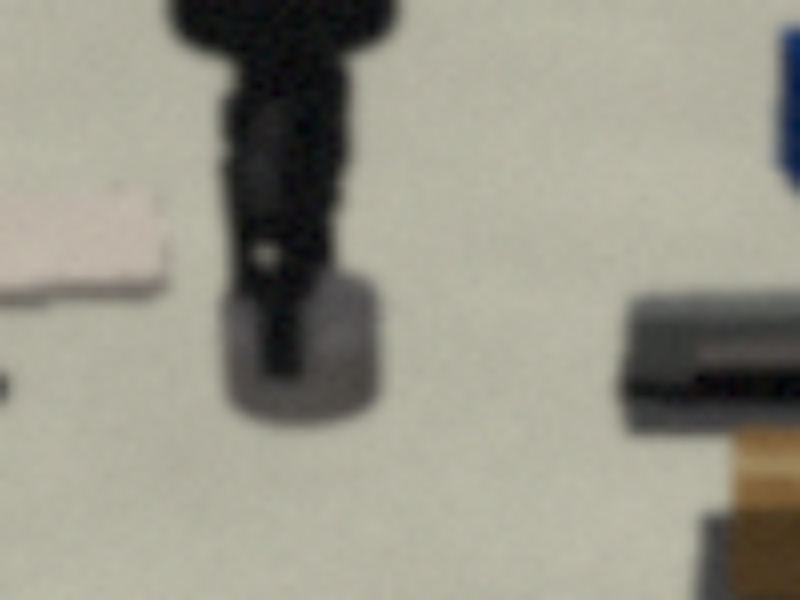

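Tin hangs level: crop columns 225–380 (centre 302), fingers at 282.

```bash
python3 - <<'E'
from h import *
s=cams.snapshot("side")
u=190+302.5/8-.5;v=130+350/7.5-.5
print("tin",ray(s,[u,v],.1597))
R=cv2.Rodrigues(np.array(s["rvec"]))[0]
K=s["intrinsics"]
for p in ([.6464,.1013,.1597],[.6464,.1013+.03,.1597]):
    q=K@(R@np.array(p)+np.array(s["tvec"]).ravel());print("tcp proj crop",((q[:2]/q[2]+.5-[190,130])*[8,7.5]))
# carton centre check in side: brown mask
b=cv2.cvtColor(s["image"],cv2.COLOR_RGB2LAB)
m=(b[180:230,260:330,2]>142).astype(np.uint8)
c=max(cv2.findContours(m,0,1)[0],key=cv2.contourArea);x,y,w,h=cv2.boundingRect(c);print(x+260,y+180,w,h)
print("near-bottom edge", ray(s,[[x+260,y+179+h],[x+259+w,y+179+h]],.004)) 
E
```

```text
tin [[0.64270277 0.10872825]]
tcp proj crop [293.8606681  340.55750616]
tcp proj crop [284.701215   378.57009791]
281 187 30 23
near-bottom edge [[0.49314977 0.01717533]
 [0.40479671 0.01375188]]
```

```bash

python3 -m inch '0 .0382 -.0244 0 0 0 0;0 .0382 -.0244 0 0 0 0;0 .0382 -.0244 0 0 0 0;0 .0382 -.0244 0 0 0 0;0 .0382 -.0244 0 0 0 0;0 0 0 .04 0 0 0;0 0 0 .03 0 0 0;0 0 0 0 0 0 0;0 0 0 0 0 0 0'
python3 to.py .452 -.0155 .0645 178.5
python3 - <<'E'
from h import *
s=cams.snapshot("side");a=s["image"]
cv2.imwrite("pics/s9.png",cv2.resize(a[150:230,245:345,::-1],(800,600)))
E
```

```text
t: 27.8
tcp_pos: [0.4499, -0.0153, 0.0823]
eef_rot: [[-1.0, 0.027, -0.005], [0.027, 1.0, 0.002], [0.005, 0.002, -1.0]]
force: [0.3, 0.2, -1.5]
finger_gap: 0.0526
grip_force: 32.6
t 27.8 now-axes d [-0.0022 -0.0002  0.0178] after-turn d [-0.0021 -0.0002  0.0178] rot [ 0.1  -0.29 -0.03] q6 -10.7 gap 0.05257786178146987
```

View pics/s9.png

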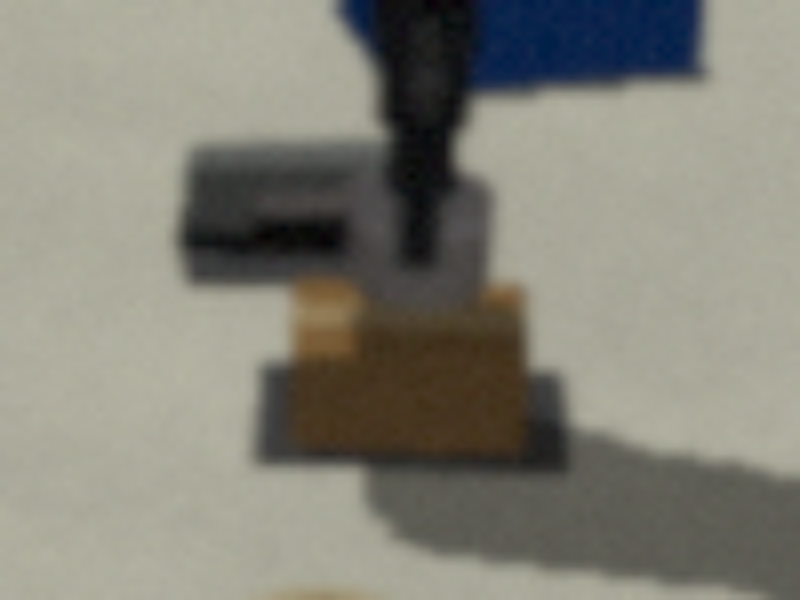

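Tin (centre col 422) is about 4–5 mm toward the robot relative to the carton (409). Correct this by 4.5 mm while lowering.

```bash

python3 -m inch '0 -.004 0 .012 0 0 0;0 0 0 .003 0 0 0;0 0 0 0 0 0 0;0 0 0 0 0 0 0'
python3 to.py .4545 -.0155 .0645 178.5
```

```text
t: 28.25
tcp_pos: [0.4554, -0.0156, 0.0683]
eef_rot: [[-1.0, 0.026, -0.001], [0.026, 1.0, 0.001], [0.001, 0.001, -1.0]]
force: [0.2, -0.1, -0.8]
finger_gap: 0.0526
grip_force: 32.5
t 28.25 now-axes d [0.0009 0.0001 0.0038] after-turn d [0.0009 0.0001 0.0038] rot [ 0.06 -0.08 -0.01] q6 -10.6 gap 0.05257143361350841
```

```bash

python3 -m inch '0 .0008 0 .0035 0 0 0;0 0 0 0 0 0 0;0 0 0 0 0 0 0;0 0 0 0 0 0 0'
python3 -m inch '.085 0 0 0 0 0 0;.085 0 0 0 0 0 0;.085 0 0 0 0 0 0;.085 0 0 -.02 0 0 0;.085 0 0 -.04 0 0 0;.085 0 0 -.05 0 0 0;.085 0 0 -.02 0 0 0;.085 0 0 0 0 0 0'
python3 -m inch '.085 -.035 -.035 0 0 0 0;.085 -.035 -.035 0 0 0 0;.085 -.02 -.045 0 0 0 0;.085 0 -.045 0 0 0 0;.085 0 -.045 0 0 0 0;.085 0 -.045 0 0 0 0;.085 0 -.045 0 0 0 0;.085 0 -.045 0 0 0 0;.085 0 -.045 0 0 0 0;.085 0 0 0 0 0 0'
python3 - <<'E'
from h import *
s=cams.snapshot("top")["image"][:,:,::-1]
a=cams.snapshot("side")["image"][:,:,::-1]
cv2.imwrite("pics/s10.png",np.hstack([cv2.resize(a[130:260,235:365],(400,400)),cv2.resize(s[185:285,180:350],(400,235)) if 0 else cv2.resize(s[185:285,180:280],(400,400))]))
E
```

```text
t: 28.65
tcp_pos: [0.4545, -0.0157, 0.0648]
eef_rot: [[-1.0, 0.027, -0.001], [0.027, 1.0, 0.001], [0.001, 0.001, -1.0]]
force: [0.1, -0.9, -1.5]
finger_gap: 0.0527
grip_force: 32.5
t: 29.45
tcp_pos: [0.4571, -0.0163, 0.1985]
eef_rot: [[-1.0, 0.027, 0.006], [0.027, 1.0, -0.001], [-0.006, -0.0, -1.0]]
force: [0.1, -0.7, -0.5]
finger_gap: 0.0849
grip_force: 0.0
t: 30.45
tcp_pos: [0.5329, -0.4086, 0.1913]
eef_rot: [[-0.999, 0.033, -0.003], [0.033, 0.999, 0.001], [0.003, 0.001, -1.0]]
force: [-0.5, -0.0, 0.3]
finger_gap: 0.0853
grip_force: 0.0
```

View pics/s10.png

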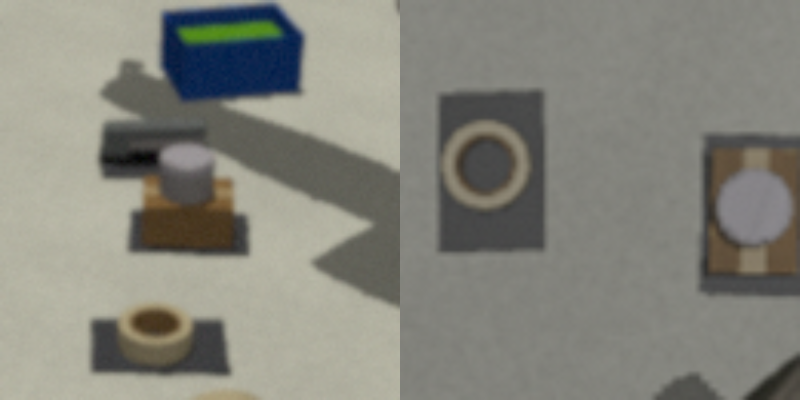

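Tin stands centred on the carton: lid centre (756,206) against carton centre (755,211), about 3 mm off. The roll lies flat on the left mat, the stapler is on the right mat, and the arm is clear. Handing in.

```bash
python3 -c "
from station import hand_in
print(hand_in())"
```

```text
the job is handed in; nothing more can be done
None
```

I handed the job in at about 30 s on the robot clock: carton on the middle mat, tape roll on the dispenser-side mat, stapler on the bin-side mat, and tin on the carton, each about 5 mm or less off centre as far as the images show; the interface returned no verdict.

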